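# Show where the stray carving tool belongs

## Robot

A 6-joint arm with a two-finger parallel gripper is mounted at the origin on a cart in front of the work surface, level with it; the furniture and walls round the work are solid. World frame = base frame: x ahead of the robot, y to its left, z up, the work surface at z = 0. Lengths are in m, angles in rad, forces in N, time in s.
With the tool pointing down it reaches from about 0.25 to 0.8 m from the base axis. Payload 8.5 kg.
Tool frame: the origin (TCP) lies on the front face of the gripper's body, between the roots of the fingers; the fingertips stand 73 mm ahead of it and the grasp point (between the pads) lies 54 mm ahead of it; z points along the fingers, y is the line along which they close (so a half turn about z gives the same grasp; the last joint's range is limited). The gripper opens to 85 mm and grips with 20 to 120 N. Pads are 22 mm wide; open, the fingers measure 114 mm over their backs; the gripper's body (76 mm by 85 mm) begins 54 mm behind the grasp point. The pads swing forward as they close: fully open they stand 13 mm farther back than shut.
Start: joints at [1.116, 0.238, -0.013, 1.319, 0, 1.571], TCP at [0.231, 0.472, 0.304] pointing down, gripper open.
Joint ranges: [-2.66, 2.66], [-1.03, 1.9], [-1.14, 1.46], [-1.82, 2.27], [-1.45, 1.34], [-3.14, 3.14]. Speed limits (rad/s): [2.22, 2.22, 2.79, 3.14, 3.14, 3.14].

## Interface

Orientations are given as a rotation vector (axis times angle).
In Python, from station import robot, eyes gives the robot as it stands. The module is installed in compiled form; this text tells all that it offers. Calls block until the motion is done:
- robot.reach(position, orientation): joint-space move of the TCP to a pose.
- robot.servo_line(position, frame=None, velocity=0.15, max_force=None): straight line of the TCP; frame=None keeps the orientation; velocity is the mean speed in m/s. With max_force (N) it stops when the force on the tool has changed by that much, and returns True; else False.
- robot.move_joints(angles): joint-space move.
- robot.release() and robot.grasp(): open the fingers fully, or close them until they stop; the grip force is fixed at half the most.
- robot.hold(seconds).
- robot.inverse_kinematics(position, orientation): joint angles nearest the present ones, or None.
- robot.observe(): the state.
- eyes.read_camera(name): name is "side" or "top"; returns a dict with "color" (480x640x3 uint8, red, green, blue), "z_map" (480x640 float32, m along the optical axis (not along the pixel's ray), 0 where there is no reading), "vertical_fov" (degrees; the focal length in pixels is half the picture's height over the tangent of half this angle, whatever the lens; pixels are square), "cx", "cy" (the principal point, pixels), "R" (3x3) and "t" (3): a world point X has camera coordinates R X + t. Camera axes: x right, y down, z forward; pixel columns grow to the right and rows downward; lengths in m; the calibration is good to about 2 mm. A picture is of the moment at which its call begins.
A pose or a line that the arm cannot do raises robot.Unreachable and nothing moves.
- robot.sign_off(): hands the job in; it is judged then, once.
The state is a dict: "time_s": time; "joints": joint angles; "qvel": joint speeds; "tau": joint torques, N m; "position": TCP position; "ee_rot": TCP orientation; "contact_force": force on the tool from outside, world axes, zero at the start; "moment": the same for the moment, N m; "opening": finger opening in m; "finger_force": force on a finger pad.
Only numpy, scipy, OpenCV 4.12 (cv2) and the standard library are available. Lean on these libraries where they do the work, as an engineer would, in place of code of your own. Each camera call takes 0.05 s, during which the arm holds its last target. There are 200 camera calls.

## Task

Show the apprentice what to put away, without touching or moving anything: point down at the carving tool that was left lying by itself on the bench to the right of the tray, with the fingertips held two or three centimetres above the middle of its handle for two seconds. Then point in the same way at the one empty bay of the wooden tray, fingertips two or three centimetres above the tray's rim over the middle of that bay, for two seconds, and finish while still pointing there.

Things in the scene. Friction and masses are not known exactly. Their poses are not given: they have to be found in the camera images.
- stray_tool_handle (a point): the carving tool left out: a 223 mm gouge, dark round handle (127 mm long, 24 mm thick) and bare steel blade, lying along y (within 0.2 rad), handle to the right. The point is the middle of the handle, on its axis, 12 mm above the bench; the handle's top is at 24 mm. Like tools lie in the tray and the black roll; only this one lies alone on the bare bench right of the tray
- empty_slot_mid (a point): the empty bay of the tray: the only one of its five bays with no tool in it. This point is the middle of the bay's floor, 6 mm above the bench. x runs across the bay (away from the robot), y along it (to the left). The bay is 41 mm wide and 308 mm long; the dividers beside it rise to 39 mm above the bench
- tool_tray: the storage tray: open, pale wood, 235 mm (x) by 325 mm (y) and 45 mm high at its outer walls, fixed to the bench. Origin at the centre of its underside; x away from the robot, y to the left, along the bays. Its five bays lie side by side from near to far, their middles at x = -89, -44, 0, 44 and 89 mm; nothing in it stands higher than its outer walls
- sharpening_strop: a bystander: flat wooden strop paddle with a leather face, 48 x 260 x 14 mm, long side along y; origin at the centre of its underside
- gauge: a bystander: wooden marking gauge, a 200 mm stem along y through a 51 mm wide head, 65 mm high to the top of its thumbscrew; origin at the centre of its underside
- tray_tool_1: one of the four carving tools in the tray (about 235 mm long, dark handle 24 mm thick), lying along its bay, its top about 30 mm above the bench; origin under its middle
- tray_tool_2: one of the four carving tools in the tray (about 235 mm long, dark handle 24 mm thick), lying along its bay, its top about 30 mm above the bench; origin under its middle
- tray_tool_3: one of the four carving tools in the tray (about 235 mm long, dark handle 24 mm thick), lying along its bay, its top about 30 mm above the bench; origin under its middle
- tray_tool_4: one of the four carving tools in the tray (about 235 mm long, dark handle 24 mm thick), lying along its bay, its top about 30 mm above the bench; origin under its middle

How it is judged:
By the outcome, as a careful person would: the job done as asked, in the order asked, and still so for the second after the job is handed in, with the robot touching nothing.
It also fails if it takes over 45 s, if anything falls off the work surface, if the arm or the gripper's body presses on something with over 40 N, if the wrist force passes 120 N, or if a joint passes its speed limit or range.

## Working session

There is one attempt and no reset: what is moved stays moved. The work goes in short steps, each a Python script; the robot and the scene stay as the last script left them, time stands still between calls to the robot, and variables do not carry over. Pictures are saved under pics/ and viewed, at most 10 in all, crops included, and the job is handed in when it is done.

```bash
mkdir -p pics; python3 - <<'E'
from station import robot, eyes
import cv2,pickle
d={}
for n in("top","side"):
    c=eyes.read_camera(n); d[n]=c
    cv2.imwrite(f"pics/{n}0.png",c["color"][:,:,::-1])
    print(n,c["vertical_fov"],c["cx"],c["cy"],c["R"],c["t"])
pickle.dump(d,open("d.pkl","wb"))
o=robot.observe();print(o["time_s"],o["position"],o["ee_rot"],o["opening"])
E
```

```text
top 43.26233742994307 323.8034957227292 242.04799231099824 [[-4.14752582e-02 -9.99139159e-01  8.61953416e-04]
 [-9.75597134e-01  4.03118045e-02 -2.15836028e-01]
 [ 2.15615481e-01 -9.79277427e-03 -9.76429243e-01]] [0.02257792 0.51737503 1.12838811]
side 50.58755264116157 326.02043140547585 236.91166659586554 [[ 0.883308   -0.46860243 -0.01336944]
 [-0.27107232 -0.48728365 -0.83010508]
 [ 0.38247455  0.73686254 -0.55744669]] [-0.43544937  0.19245305  0.85111512]
0.1 [0.23049372 0.47138716 0.30333507] [-7.08213736e-01 -3.06040829e+00  2.01752828e-03] 0.08567397470801617
```

View pics/top0.png

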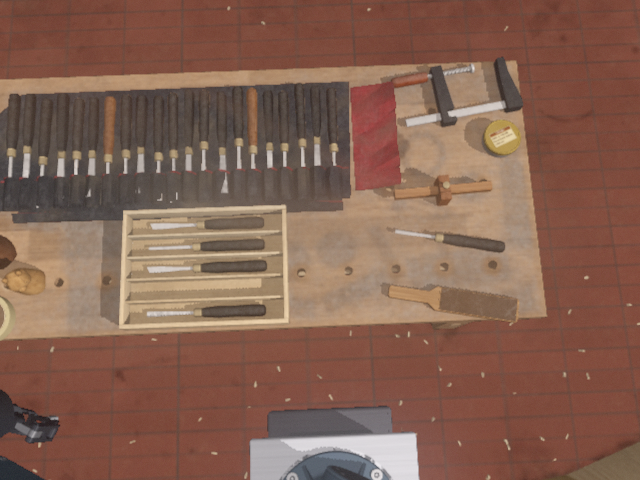

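View pics/side0.png

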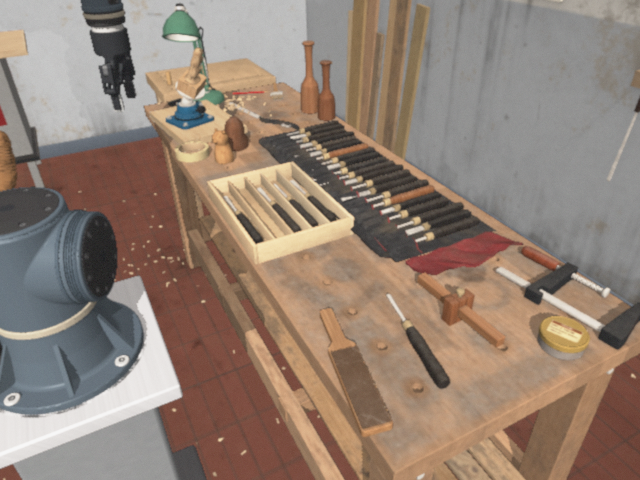

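The stray tool's dark handle spans about (441,239) to (504,246) in the top view. The tray's corners are near (123,210), (286,206), (288,321) and (120,327), and the empty bay is the fourth from far, around (205,289).

```bash
cat > h.py <<'E'
import numpy as np,cv2,pickle
def ray(c,uv,z):
    f=240/np.tan(np.radians(c["vertical_fov"]/2)); R,t=np.array(c["R"]),np.array(c["t"])
    o=-R.T@t; d=R.T@np.array([(uv[0]-c["cx"])/f,(uv[1]-c["cy"])/f,1]); return o+d*(z-o[2])/d[2]
def proj(c,X):
    f=240/np.tan(np.radians(c["vertical_fov"]/2)); p=np.array(c["R"])@X+c["t"]; return f*p[:2]/p[2]+[c["cx"],c["cy"]]
E
python3 - <<'E'
from h import *
d=pickle.load(open("d.pkl","rb"))
def big(m,box):
    x0,y0,x1,y1=box; k=np.zeros(m.shape,np.uint8);k[y0:y1,x0:x1]=m[y0:y1,x0:x1]
    k=cv2.morphologyEx(k,cv2.MORPH_OPEN,np.ones((3,3)))
    return max(cv2.findContours(k,0,2)[0],key=cv2.contourArea)
for n,box in(("top",(380,222,515,258)),("side",(380,290,455,395))):
    c=d[n];m=(c["color"].max(2)<85).astype(np.uint8)*255
    r=cv2.minAreaRect(big(m,box));b=cv2.boxPoints(r)
    e=sorted([(np.linalg.norm(b[i]-b[i-1]),i) for i in range(4)])[:2]
    E=[ray(c,(b[i]+b[i-1])/2,.014) for _,i in e]
    print(n,r,E,"mid",ray(c,r[0],.014),"len",np.linalg.norm(E[0]-E[1]))
c=d["top"]
hsv=cv2.cvtColor(c["color"],cv2.COLOR_RGB2HSV)
print(c["color"][250,123],c["color"][208,200],c["color"][300,60])
m=((hsv[...,2]>185)&(hsv[...,1]<130)).astype(np.uint8)*255
k=big(m,(105,195,300,335)); q=cv2.approxPolyDP(cv2.convexHull(k),8,True)[:,0]
P=np.array([ray(c,p,.045) for p in q]);print(q.tolist(),P.round(4).tolist())
# the empty-bay floor, whose depth tells the bay is empty
cen=P.mean(0);print("cen",cen)
E
```

```text
Traceback (most recent call last):
ValueError: max() iterable argument is empty
```

```bash
python3 - <<'E'
from h import *
d=pickle.load(open("d.pkl","rb"))
def big(m,box):
    x0,y0,x1,y1=box; k=np.zeros(m.shape,np.uint8);k[y0:y1,x0:x1]=m[y0:y1,x0:x1]
    k=cv2.morphologyEx(k,cv2.MORPH_OPEN,np.ones((3,3),np.uint8))
    return max(cv2.findContours(k,cv2.RETR_EXTERNAL,cv2.CHAIN_APPROX_NONE)[0],key=cv2.contourArea)
print(d["top"]["color"][242,470],d["top"]["color"][252,470],d["side"]["color"][355,428])
for n,box in(("top",(380,222,515,258)),("side",(380,290,455,395))):
    c=d[n];m=(c["color"].max(2)<105).astype(np.uint8)*255
    r=cv2.minAreaRect(big(m,box));b=cv2.boxPoints(r)
    e=sorted([(np.linalg.norm(b[i]-b[i-1]),i) for i in range(4)])[:2]
    E=[ray(c,(b[i]+b[i-1])/2,.014) for _,i in e]
    print(n,r,E,"mid",ray(c,r[0],.014),"len",np.linalg.norm(E[0]-E[1]))
c=d["top"]
hsv=cv2.cvtColor(c["color"],cv2.COLOR_RGB2HSV)
print(hsv[250,123],hsv[208,200],hsv[300,110])
m=((hsv[...,2]>185)&(hsv[...,1]<130)).astype(np.uint8)*255
k=big(m,(105,195,300,335)); q=cv2.approxPolyDP(cv2.convexHull(k),8,True)[:,0]
P=np.array([ray(c,p,.045) for p in q]);print(q.tolist(),P.round(4).tolist())
print("cen",P.mean(0))
print("bay floor by eye",ray(c,(205,289),.006))
E
```

```text
[107  91  79] [159 134 114] [77 70 62]
top ((475.0086364746094, 242.69363403320312), (55.88102340698242, 10.948118209838867), 8.746161460876465) [array([ 0.52437113, -0.25060013,  0.014     ]), array([ 0.50213789, -0.36094677,  0.014     ])] mid [ 0.51323771 -0.30585685  0.014     ] len 0.11256419313858529
side ((426.470458984375, 357.1917724609375), (70.17620849609375, 14.71017837524414), 56.768287658691406) [array([ 0.5235237 , -0.23888556,  0.014     ]), array([ 0.50101425, -0.36897194,  0.014     ])] mid [ 0.5115479  -0.30809582  0.014     ] len 0.13201947159536495
[ 18  66 224] [ 17  63 194] [ 13  67 125]
[[285, 206], [288, 322], [119, 328], [123, 211]] [[0.5975, 0.0756, 0.045], [0.3661, 0.0763, 0.045], [0.368, 0.4002, 0.045], [0.6005, 0.3995, 0.045]]
cen [0.48303521 0.23791337 0.045     ]
bay floor by eye [0.4423724  0.24305574 0.006     ]
```

```bash
python3 - <<'E'
from station import robot, eyes
from h import *
robot.grasp()
O=[0,np.pi,0]
H=np.array([.5125,-.3055,0]);tip=.047
robot.reach([H[0],H[1],.27],O)
robot.servo_line([H[0],H[1],tip+.073+.02])
o=robot.observe();print(o["time_s"],o["position"],o["opening"],o["contact_force"])
for n in("top","side"):
    c=eyes.read_camera(n);im=c["color"][:,:,::-1].copy()
    u=proj(c,o["position"]-[0,0,.073]);v=proj(c,np.array([H[0],H[1],.024]));print(n,u,v)
    x,y=v.astype(int);x=min(max(x,60),579);y=min(max(y,60),419)
    crop=im[y-60:y+60,x-60:x+60];crop=cv2.resize(crop,None,fx=3.3,fy=3.3,interpolation=2)
    for p,col in((u,(0,0,255)),(v,(0,255,0))): cv2.circle(crop,tuple(int(a) for a in (p-[x-60,y-60])*3.3),4,col,1)
    cv2.imwrite(f"pics/{n}1.png",crop)
a,b=[cv2.imread(f"pics/{n}1.png") for n in("top","side")];cv2.imwrite("pics/c1.png",np.hstack([a,b]))
E
```

```text
4.7917 [ 0.5129764  -0.30569397  0.14082017] -0.00018841454903790236 [ 0.25497496 -0.015181    0.84700124]
top [481.71998515 236.87778933] [476.08290647 241.99145662]
side [429.63882783 331.49773866] [426.56033869 351.51229225]
```

View pics/c1.png

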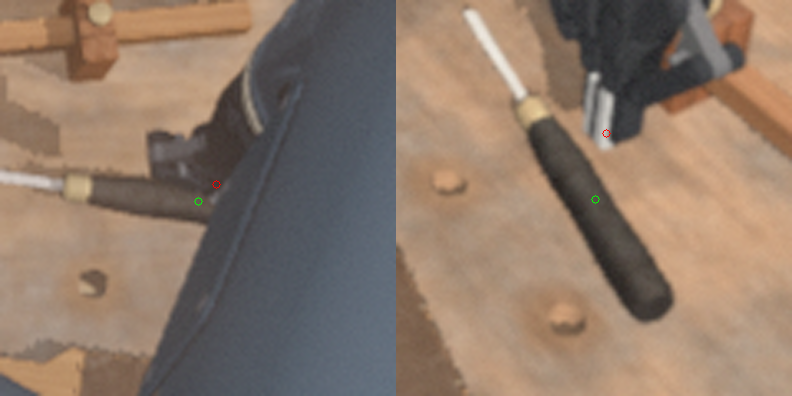

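The side view shows the tips where 73 mm below the TCP predicts, within about 1 px. They sit over the handle's middle at (426,351). Next I descend, hold, then go to the bay.

```bash
python3 - <<'E'
from station import robot, eyes
from h import *
O=[0,np.pi,0]
def pt(s):o=robot.observe();print(s,o["time_s"],o["position"],o["contact_force"],abs(np.array(o["qvel"])).max())
h=[.5125,-.305]
robot.servo_line([*h,.048+.073],velocity=.05);pt("h")
robot.hold(2.8);pt("h")
robot.servo_line([*h,.25])
b=[.439,.238]
robot.reach([*b,.25],O)
robot.servo_line([*b,.070+.073],velocity=.08);pt("b")
robot.hold(2.8);pt("b")
ims=[]
for n in("top","side"):
    c=eyes.read_camera(n);im=c["color"][:,:,::-1].copy()
    u=proj(c,np.array([*b,.07]));v=proj(c,np.array([*b,.006]));print(n,u,v)
    x,y=u.astype(int)
    crop=cv2.resize(im[y-60:y+60,x-60:x+60],None,fx=3.3,fy=3.3,interpolation=2)
    for p,col in((u,(0,0,255)),(v,(0,255,0))): cv2.circle(crop,tuple(int(a) for a in (p-[x-60,y-60])*3.3),4,col,1)
    ims.append(crop)
cv2.imwrite("pics/c2.png",np.hstack(ims))
E
```

```text
h 5.425 [ 0.51236289 -0.30491653  0.12065104] [-0.01177296  0.03311255  0.61844956] 0.010353833673274368
h 8.225 [ 0.51252005 -0.30501914  0.12101521] [-0.8483597  -0.21588697  0.80853265] 0.0008936533889955464
b 12.7 [0.43925925 0.23813217 0.14344015] [ 0.93678403 -0.2648778   0.25167069] 0.0019339729816745508
b 15.5 [0.43900131 0.23799447 0.1430028 ] [ 0.54911069 -0.11865048  0.74254128] 0.002603848672289608
top [201.24291253 285.9399553 ] [207.51988453 290.5637046 ]
side [255.6276277  192.67843937] [258.10101522 216.65676436]
```

View pics/c2.png

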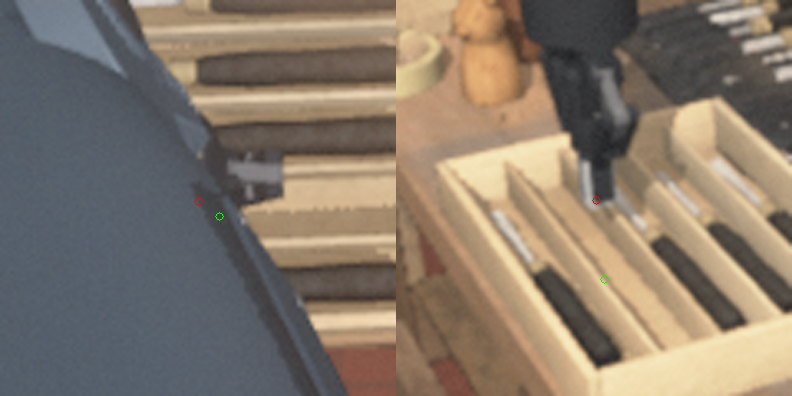

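The tips hold over the second bay from the front, which is empty. In the side view the floor-centre mark looks close to the bay's near edge, so I'll overlay the predicted divider tops and bay floor on the first pictures.

```bash
python3 - <<'E'
from h import *
d=pickle.load(open("d.pkl","rb"));ims=[]
for n,(x,y) in(("top",(205,265)),("side",(280,210))):
    c=d[n];s=5;w=78;im=cv2.resize(c["color"][y-w:y+w,x-w:x+w,::-1],None,fx=s,fy=s,interpolation=2)
    P=lambda X:tuple(int(a) for a in (proj(c,np.array(X))-[x-w,y-w]+.5)*s)
    for dx in(-.067,-.022): cv2.line(im,P([.483+dx,.085,.039]),P([.483+dx,.39,.039]),(0,0,255),1)
    cv2.polylines(im,[np.array([P([.483+a,.238+b,.045]) for a,b in((-.1175,-.1625),(.1175,-.1625),(.1175,.1625),(-.1175,.1625))])],True,(255,0,0),1)
    cv2.line(im,P([.439,.084,.006]),P([.439,.392,.006]),(0,255,0),1); cv2.circle(im,P([.439,.238,.006]),5,(0,255,0),1)
    ims.append(im)
cv2.imwrite("pics/c3.png",cv2.resize(np.hstack(ims),(800,400),interpolation=cv2.INTER_AREA))
E
```

```text
(no output)
```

View pics/c3.png

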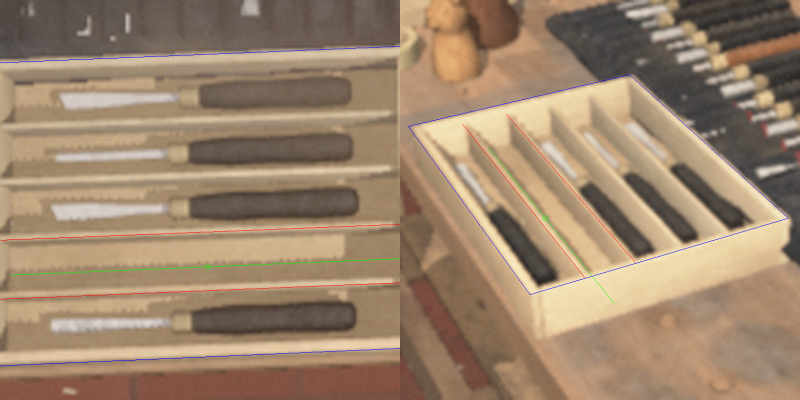

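The predicted rim (blue) and divider tops (red) match both views, and the green bay-middle line lies on the floor of the empty bay, so the pointing position is right.

```bash
python3 -c "
from station import robot
o=robot.observe();print(o['time_s'],o['position']);print(robot.sign_off())"
```

```text
15.6 [0.43899813 0.23798426 0.14300087]
the job is handed in; nothing more can be done
None
```

I pointed at the stray gouge's handle for 2.8 s (tips about 24 mm above its top), then at the empty bay, second from the front, for 2.8 s (tips about 25 mm above the rim). I handed in at 15.6 s while still pointing there, with no sign of contact in the force readings.

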